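# Close a two-part plaster mould with a one-hand bar clamp

### The job

Close the small two-part plaster mould for casting: stand the loose half between the jaws of the quick clamp and bring it face to face with its mate so that the natches go home, then squeeze the clamp's trigger again and again until the jaws hold the closed mould firmly, but no harder than firm hand pressure, for plaster crushes. Leave the mould standing upright with its halves flush, held by the clamp with the trigger let go, and do not knock the wares and tools round about.

Things in the scene. Friction and masses are not known exactly. Their poses are not given: they have to be found in the camera images.
- clamp: One-hand bar clamp lying loose on its side, 36 mm high, about 1 kg; need not be lifted, may slide a little. This is its black head. Origin: on the table under the bar's middle line at the head. x: along the bar from the head to the far jaw; y: to the jaws' side; -y: to the handle's side; z up. Head block x -30 to 22, y -30 to 22 mm. The small release tab at its back does not move and is not used.
- bar (a joint): How far the notched steel bar with the far jaw is drawn in towards the head (m). Bar: clamp y -9 to 9, z 14 to 22, x -152 to 168 mm at bar = 0. The unloaded far pad's face is at clamp x = 0.134 - bar. It runs in only: pawls in the head stop it coming back, but for up to 2 mm of play. Each full squeeze of the trigger draws it in 5 to 8 mm. 5 to 10 N pushes it in while the jaws are free.
- trigger (a joint): Trigger angle (rad): 0 let go (a spring returns it), 0.26 fully squeezed, at its stop. Grey lever 14 mm thick (x), clamp y -33 to -91, z 5 to 31 mm, front face at x 31 when let go. It swings towards the handle about an upright pin at clamp (18, 12) mm. The fixed handle stands behind it: x -35 to -11, y -26 to -118, z 2 to 34 mm.
- squeeze_point (a point): On the clamp at (-2, -74, 18) mm, midway between handle's back and let-go trigger's front. Squeeze both together here along clamp x: 66 mm over both when let go, 41 to 45 mm with the trigger at its stop. Free jaws need 4 to 12 N; when they grip, the trigger goes stiff short of its stop. Squeezes of 20 N leave about 19 N on the mould, 28 N about 30 N; 45 N or more crush it.
- head_pad_face (a point): Middle of the face of the head jaw's pad, at clamp (26, 68, 18) mm; it looks to clamp +x. Pad 40 mm wide (y), 34 high; the head jaw reaches to clamp y 92.
- jaw_pad: Rubber pad of the far jaw, 8 mm thick, 40 wide (y), 31 high; origin at its middle, axes as the clamp's; the far jaw behind it is 26 mm thick and reaches from clamp y -16 to 90. The pad gives 1 mm for each 6 N, up to 8 mm; then the mould meets the hard jaw. A firm hold is 15 to 70 N on the mould; above 75 N the plaster crushes.
- far_pad_face (a point): Middle of the face of the far jaw's pad, clamp y 68 mm, 18 mm above the table; it looks to clamp -x.
- mould_a: Plaster mould half with the two natches, standing loose beside the head jaw's pad, joint face to the far jaw. Block 36 thick (x), 64 wide (y), 58 mm high, 0.17 kg; origin: middle of its underside; +x: joint face. Natches: tapered pegs 6 mm long, 10 mm thick at the root, 6 at the tip, at y -21 and +21, 34 mm up. A hollow with a pouring gate is open to joint face and top.
- mould_a_face (a point): Middle of mould_a's joint face between the natches, 18 mm from its origin along +x, 34 mm up.
- mould_b: The loose half, standing upright away from the clamp. Block 36 thick (x), 64 wide (y), 58 mm high, about 0.15 kg; origin: middle of its underside; -x: joint face, with two sockets 12 mm wide and deep for the natches. Closed, its axes agree with mould_a's and its origin is 36 mm from mould_a's along x. Can be held by its two ends (64 mm along y), which stay free between the jaws.
- mould_b_face (a point): Middle of mould_b's joint face between the sockets, 18 mm from its origin along -x, 34 mm up; lies on mould_a_face when the mould is closed.
- jar_low: Bystander: low white lidded jar; leave it alone. Origin in the middle of its underside.
- jar_tall: Bystander: tall white lidded jar; leave it alone. Origin in the middle of its underside.
- jar_side: Bystander: white lidded jar; leave it alone. Origin in the middle of its underside.
- clay_pot: Bystander: grey clay pot; leave it alone. Origin in the middle of its underside.
- dark_jar: Bystander: black jar with a metal knob; leave it alone. Origin in the middle of its underside.
- glaze_brush: Bystander: brush; leave it alone. Origin in the middle of its underside.
- spare_lid: Bystander: white spare lid; leave it alone. Origin in the middle of its underside.
- kiln_cone_weight: Bystander: small steel weight; leave it alone. Origin in the middle of its underside.
Not all that is in view belongs to the job. Leave any orange or red look-alike of the mould_b alone.

How it is judged (in metres and radians):
On the way, in this order (a step that is already met when the one before it is completed fails the run):
1. the loose half is brought up to its mate, joint faces within 5 mm of each other, between the jaws (distance between mould_a_face and mould_b_face below 0.005 m).
2. the jaws grip the closed mould with more than 15 N (contact force between clamp and mould_b above 15 N and contact force between clamp and mould_a above 15 N), for 0.3 s.
At the end, for the whole second after the job is handed in: The halves are closed (middles of the joint faces within 3.5 mm of each other, square to 0.05 rad) and upright (within 0.07 rad); the far jaw presses mould_b and the head jaw presses mould_a, each with 15 to 70 N; the trigger is let go (below 0.04 rad) and all is at rest (all of step 2 and contact force between clamp and mould_b below 70 N and contact force between clamp and mould_a below 70 N and distance between mould_a_face and mould_b_face below 0.0035 m and angle between the x axis of mould_a and the x axis of mould_b, either way round below 0.05 rad and angle between each of mould_a, mould_b's own z axis and vertical below 0.07 rad and value of joint trigger below 0.04 rad and linear speed of each of clamp, mould_b below 0.01 m/s); the robot touches nothing.
It fails at once if plaster crushed: a jaw presses the mould with more than 75 N (contact force between clamp and mould_b above 75 N or contact force between clamp and mould_a above 75 N).
It fails at once if a bystander is moved by more than 30 mm (distance of any of jar_low, jar_tall, jar_side, clay_pot, dark_jar, glaze_brush, spare_lid, kiln_cone_weight from where it was at the start of the episode above 0.03 m).
It fails at once if a mould half is tipped over (more than 0.6 rad) (angle between any of mould_a, mould_b's own z axis and vertical above 0.6 rad).
It also fails if it takes over 67 s, if anything falls off the work surface, if the arm or the gripper's body presses on something with over 40 N, if the wrist force passes 120 N, or if a joint passes its speed limit or range.

### The arm

A 7-joint arm with a two-finger parallel gripper is mounted at the origin on the work surface. World frame = base frame: x ahead of the robot, y to its left, z up, the work surface at z = 0. Lengths are in mm, angles in rad, forces in N, time in s.
With the tool pointing down it reaches from about 425 to 800 mm from the base axis. Payload 8.3 kg.
Tool frame: the origin (TCP) lies midway between the tips of the shut fingers; the grasp point (between the pads) lies 19 mm behind it; z points along the fingers, y is the line along which they close (so a half turn about z gives the same grasp; the last joint's range is limited). The gripper opens to 85 mm and grips with 20 to 120 N. Pads are 22 mm wide; open, the fingers measure 114 mm over their backs; the gripper's body (76 mm by 85 mm) begins 54 mm behind the grasp point. The pads swing forward as they close: fully open they stand 13 mm farther back than shut.
Start: joints at [1.089, 0.383, 0.016, 1.37, -0.006, 1.388, -0.046], TCP at [254.199, -570.952, 231.279] pointing down, gripper open.
Joint ranges: [-2.95, 2.95], [-0.25, 2.06], [-1.52, 1.56], [0.18, 2.33], [-1.44, 4.58], [0.02, 2.06], [-3.01, 3.01]. Speed limits (rad/s): [2.39, 2.39, 3.01, 3.01, 3.14, 3.14, 3.14].

### API

Orientations are given as a rotation vector (axis times angle).
In Python, from plant import env gives the robot as it stands. The module is installed in compiled form; this text tells all that it offers.
- The arm moves only by the tool step_arm, never from a script. Its argument "rows" is a list of rows, each a list of 7 numbers: the shift along the tool's x, y, z in mm, then the turn, a rotation vector about the tool's x, y, z in degrees, then the gripper command: -1 is fully open, 1 is shut, values between are in proportion. A call has 1 to 8 rows; each row shifts and turns the commanded pose from where the row before left it, along the tool's axes as they then stand; what a row does not reach is not made up. A row lasts 1/12 s, in which the tool goes at most 41.7 mm and 7.16 degrees, less where a joint would pass 70% of its speed; a pose out of reach is approached as far as the arm can. A call is refused whole if a number of a shift passes 41.7 or a number of a turn 7.16, either way. A call with a gripper value outside its range is refused whole. The fingers move at their own pace and stop on an object; "force" is the grip in N (left out, the last holds). Time passes only in rows, so rows that do not move let the fingers close. It gives the time, the measured TCP pose, the force, the opening and the grip force at its end, in the units of the state.
- env.get_obs(): the state, without advancing time (a new reading comes with each control period).
- env.camera(name): name is "scene" or "side" or "wrist"; returns a dict with "image" (480x640x3 uint8, blue, green, red), "intrinsics" (3x3 intrinsics, pixels), "R" (3x3) and "t" (3): a world point X has camera coordinates R X + t; the wrist camera has in their place "tool_from_camera" (4x4, takes a point from camera to tool coordinates, whose origin is the TCP and whose axes are the flange's). Camera axes: x right, y down, z forward; pixel columns grow to the right and rows downward; lengths in mm; the calibration is good to about 2 mm. The wrist camera is an equidistant fisheye: a pixel r from the principal point sees the ray r / f radians off the axis. A picture is of the moment at which its call begins: read the wrist's pose just before it. There is no depth.
- env.finish_job(): hands the job in; it is judged then, once.
The state is a dict: "time": time; "joint_positions": joint angles; "qd": joint speeds; "joint_efforts": joint torques, N m; "tcp_pos": TCP position; "orientation": TCP orientation; "force": force on the tool from outside, world axes, zero at the start; "wrist_torque": the same for the moment, N m; "finger_gap": opening from 0.0 (shut) to 1.0 (fully open); "grasp_force": force on a finger pad.
Only numpy, scipy, OpenCV 4.12 (cv2) and the standard library are available. Lean on these libraries where they do the work, as an engineer would, in place of code of your own. Each camera call takes 0.05 s, during which the arm holds its last target. There are 200 camera calls.

## Working session

There is one attempt and no reset: what is moved stays moved. The work goes in short steps, Python scripts to look and compute and a tool call to move; the robot and the scene stay as the last step left them, time stands still between calls to the robot, and variables do not carry over. Pictures are saved under pics/ and viewed, at most 10 in all, crops included, and the job is handed in when it is done.

Besides the shell and the picture viewer there is one more tool, called after "Request:" by a JSON object that holds its "op" and its "data". step_arm: Moves the arm, as the interface text tells. Its arguments: {"type":"object","properties":{"rows":{"type":"array"},"force":{"type":"number"}},"required":["rows"]}

```bash
mkdir -p pics
python3 - <<'E'
from plant import env
import cv2,numpy as np
o=env.get_obs();print({k:np.round(v,3) for k,v in o.items()})
for n in("scene","side"):
    c=env.camera(n);cv2.imwrite(f"pics/{n}0.png",c["image"]);np.savez(f"{n}.npz",K=c["intrinsics"],R=c["R"],t=c["t"]);print(n,c["intrinsics"],(-c["R"].T@c["t"]).round())
E
```

```text
{'time': np.float64(0.0), 'joint_positions': array([ 1.089,  0.384,  0.016,  1.371, -0.006,  1.388, -0.047]), 'qd': array([ 0.001,  0.   , -0.001,  0.001,  0.001,  0.002, -0.001]), 'joint_efforts': array([ 1.0000e-03, -6.2760e+01,  8.4400e-01, -3.7182e+01,  1.7000e-02,
        1.4000e-02,  0.0000e+00]), 'tcp_pos': array([ 254.031, -570.509,  230.307]), 'orientation': array([-3.071e+00, -6.530e-01,  1.000e-03]), 'force': array([-0.178,  0.865, -0.618]), 'wrist_torque': array([ 0.076, -0.011,  0.035]), 'grasp_force': np.float64(0.0), 'finger_gap': np.float64(0.999)}
scene [[579.28924286   0.         321.68287961]
 [  0.         579.28924286 230.8578919 ]
 [  0.           0.           1.        ]] [1399.  530. 1335.]
side [[456.94722223   0.         320.51083282]
 [  0.         456.94722223 240.38649499]
 [  0.           0.           1.        ]] [309. 721. 898.]
```

View pics/scene0.png

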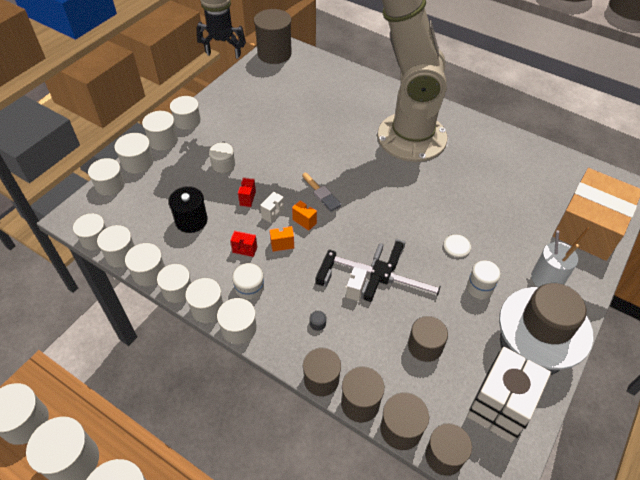

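View pics/side0.png

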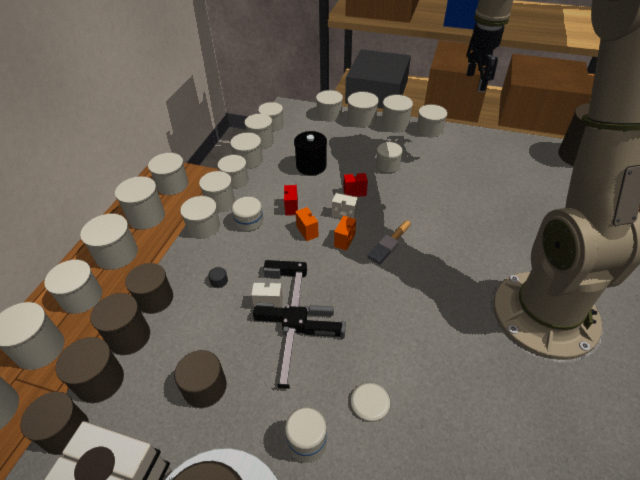

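The scene view shows the clamp at about (380,275), with the white half mould_a at (357,283). A white block stands free at (271,207), which is (344,206) in the side view. Red blocks are at (247,190) and (243,243), orange ones at (304,215) and (282,238). Only the white free block fits mould_b, since the coloured ones are look-alikes. I'll confirm this in an enlarged crop.

```bash
cat > h.py <<'E'
import numpy as np,cv2
C={n:np.load(f"{n}.npz") for n in("scene","side")}
def ray(n,p):
    c=C[n];d=c["R"].T@np.linalg.inv(c["K"])@np.array([p[0],p[1],1.]);return -c["R"].T@c["t"],d/np.linalg.norm(d)
def plane(n,p,z):
    o,d=ray(n,p);return o+d*(z-o[2])/d[2]
def tri(ps,pd):
    (a,u),(b,v)=ray("scene",ps),ray("side",pd)
    s=np.linalg.lstsq(np.c_[u,-v],b-a,rcond=None)[0];P,Q=a+s[0]*u,b+s[1]*v
    return (P+Q)/2,np.linalg.norm(P-Q)
def proj(n,X):
    c=C[n];q=c["K"]@(c["R"]@np.asarray(X,float)+c["t"]);return q[:2]/q[2]
E
python3 - <<'E'
import cv2,numpy as np
a=cv2.imread("pics/scene0.png");b=cv2.imread("pics/side0.png")
def cr(i,x,y,w,h,W,H):return cv2.resize(i[y:y+h,x:x+w],(W,H),interpolation=cv2.INTER_CUBIC)
cv2.imwrite("pics/crop1.png",np.vstack([np.hstack([cr(a,300,230,150,80,550,293),cr(a,240,175,70,80,250,293)]),np.hstack([cr(b,240,250,120,64,550,293),cr(b,310,170,70,80,250,293)])]))
E
```

```text
(no output)
```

View pics/crop1.png

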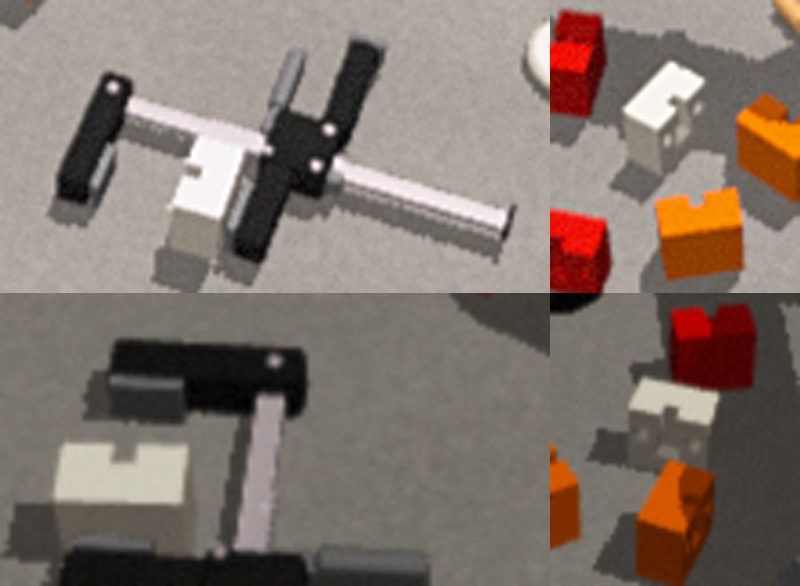

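The crop confirms it: the white block shows the two sockets on its joint face, so it is mould_b. Next I measure corners.

Run:
```python
from h import *
s1=lambda x,y:(300+x/3.667,230+y/3.667); s2=lambda x,y:(240+(x-550)/3.571,175+y/3.66)
d1=lambda x,y:(240+x/4.583,250+(y-293)/4.583); d2=lambda x,y:(310+(x-550)/3.571,170+(y-293)/3.66)
np.set_printoptions(precision=1,suppress=True)
def rep(n,S,z,f):
    P=np.array([plane(f,p,z) for p in S]);print(n,f,P[:,:2].tolist() and P[:,:2],"mean",P.mean(0)[:2],"sides",np.linalg.norm(P-np.roll(P,-1,0),axis=1))
rep("B",[s2(625,107),s2(657,122),s2(705,78),s2(672,62)],58,"scene")
rep("B",[d2(640,378),d2(718,390),d2(712,420),d2(629,407)],58,"side")
rep("A",[s1(198,130),s1(248,140),s1(222,217),s1(172,205)],58,"scene")
rep("A",[d1(65,443),d1(185,445),d1(188,502),d1(55,502)],58,"side")
for n,p,f in(("barfar",s1(128,106),"scene"),("barend",s1(504,211),"scene"),("barfar",d1(269,398),"side"),("barend",(284,382),"side")):print(n,f,plane(f,p,22))
# rivets, tops
for n,a,b in(("far rivet",s1(113,88),d1(275,360)),("head rivet1",s1(330,130),(301,320.5)),("A top corner far-end",s1(172,205),d1(55,443))):print(n,*tri(a,b))
# jaw pad far: top edge of pad face
for n,p,f in(("padR",s1(113,150),"scene"),("padL",s1(97,203),"scene"),("padR",d1(185,378),"side"),("padL",d1(110,376),"side")):print(n,f,plane(f,p,33.5))
# handle tip & trigger tip
for n,p,f,z in(("handle",s1(366,40),"scene",34),("trig tip",s1(297,52),"scene",31),("trig tip",(333,309),"side",31),("handle",(344,326),"side",34)):print(n,f,plane(f,p,z))
```

```text
B scene [[ 563.7 -205.4]
 [ 561.9 -174.5]
 [ 502.5 -169.2]
 [ 503.6 -201.9]] mean [ 532.9 -187.7] sides [30.9 59.6 32.7 60.2]
B side [[ 563.2 -204.9]
 [ 501.8 -208.3]
 [ 498.1 -174.8]
 [ 562.5 -171.2]] mean [ 531.4 -189.8] sides [61.6 33.7 64.4 33.8]
A scene [[598.8 131.7]
 [586.2 166.6]
 [653.6 184.7]
 [664.7 149.9]] mean [625.8 158.2] sides [37.2 69.8 36.6 68.4]
A side [[658.6 148.6]
 [599.8 132.7]
 [586.  165.5]
 [649.2 184.1]] mean [623.4 157.7] sides [60.9 35.6 65.8 36.7]
barfar scene [586.8  64.8  22. ]
barend scene [513.6 344.6  22. ]
barfar side [580.  65.  22.]
barend side [516.7 342.9  22. ]
far rivet [583.1  47.7  30.5] 3.4708631923803934
head rivet1 [527.9 204.   34.5] 4.949087864051827
A top corner far-end [664.  149.4  56.9] 0.23373169343408637
padR scene [633.8  81.   33.5]
padL scene [679.3  96.3  33.5]
padR side [624.   73.3  33.5]
padL side [663.1  83.3  33.5]
handle scene [439.7 188.4  34. ]
trig tip scene [477.3 148.9  31. ]
trig tip side [468.3 149.4  31. ]
handle side [432.3 187.6  34. ]
```

```bash
cat >> h.py <<'E'
from scipy.spatial.transform import Rotation as Ro
def yawR(deg):
    t=np.radians(deg);c,s=np.cos(t),np.sin(t);return Ro.from_matrix(np.array([[c,s,0],[s,-c,0],[0,0,-1.]]))
def state():
    from plant import env
    o=env.get_obs();R=Ro.from_rotvec(o["orientation"]);x=R.as_matrix()[:,0]
    print("t",round(float(o["time"]),2),"tcp",o["tcp_pos"].round(1),"yaw",np.degrees(np.arctan2(x[1],x[0])).round(2),"F",o["force"].round(1),"gap",round(float(o["finger_gap"]),3),"gf",round(float(o["grasp_force"]),1))
    return o["tcp_pos"],R
def plan(pos,yaw,n,start=None):
    p,R=start or state();T=yawR(yaw);tr=(R.inv()*T).as_rotvec()
    for i in range(n):
        Ri=R*Ro.from_rotvec(tr*i/n);d=Ri.inv().apply((np.asarray(pos)-p)/n);print(np.round(d,1).tolist(),np.round(np.degrees(tr/n),2).tolist())
    return np.asarray(pos,float),T
E
python3 -c "
from h import *
plan([532,-189,200],90,14)"
```

```text
t 0.1 tcp [ 254.  -570.6  230.4] yaw 24.0 F [-0.6 -0.3 -0.4] gap 0.999 gf 0.0
[29.2, -16.8, 2.2] [-0.01, -0.0, -4.71]
[30.5, -14.4, 2.2] [-0.01, -0.0, -4.71]
[31.6, -11.8, 2.2] [-0.01, -0.0, -4.71]
[32.4, -9.2, 2.2] [-0.01, -0.0, -4.71]
[33.1, -6.5, 2.2] [-0.01, -0.0, -4.71]
[33.5, -3.7, 2.2] [-0.01, -0.0, -4.71]
[33.7, -1.0, 2.2] [-0.01, -0.0, -4.71]
[33.7, 1.8, 2.2] [-0.01, -0.0, -4.71]
[33.4, 4.6, 2.2] [-0.01, -0.0, -4.71]
[32.9, 7.3, 2.2] [-0.01, -0.0, -4.71]
[32.2, 10.0, 2.2] [-0.01, -0.0, -4.71]
[31.3, 12.6, 2.2] [-0.01, -0.0, -4.71]
[30.1, 15.1, 2.2] [-0.01, -0.0, -4.71]
[28.8, 17.6, 2.2] [-0.01, -0.0, -4.71]
```

Request:
{"op": "step_arm", "data": {"rows": [[29,-17,2.2,0,0,-4.7,-1],[30.5,-14.5,2.2,0,0,-4.7,-1],[31.5,-12,2.2,0,0,-4.7,-1],[32.5,-9,2.2,0,0,-4.7,-1],[33,-6.5,2.2,0,0,-4.7,-1],[33.5,-3.5,2.2,0,0,-4.7,-1],[33.5,-1,2.2,0,0,-4.7,-1],[33.5,2,2.2,0,0,-4.7,-1]], "force": 30}}

```text
time: 0.77
tcp_pos: [413.3, -351.8, 213.3]
orientation: [-2.695, -1.614, 0.0]
force: [0.6, -0.3, -1.0]
finger_gap: 1.003
grasp_force: 0.0
```

Request:
{"op": "step_arm", "data": {"rows": [[33.5,4.5,2.2,0,0,-4.7,-1],[33,7.5,2.2,0,0,-4.7,-1],[32,10,2.2,0,0,-4.7,-1],[31.5,12.5,2.2,0,0,-4.7,-1],[30,15,2.2,0,0,-4.7,-1],[29,17.5,2.2,0,0,-4.7,-1],[0,0,0,0,0,0,-1],[0,0,0,0,0,0,-1]]}}

```text
time: 1.43
tcp_pos: [533.1, -187.2, 199.9]
orientation: [-2.219, -2.222, -0.001]
force: [-0.7, -0.5, 0.2]
finger_gap: 0.999
grasp_force: 0.0
```

Run:
```python
from h import *
from plant import env
p,R=state();c=env.camera("wrist");cv2.imwrite("pics/w1.png",c["image"]);np.savez("w1.npz",K=c["intrinsics"],T=c["tool_from_camera"],p=p,R=R.as_matrix());print(c["intrinsics"],c["tool_from_camera"].round(3))
```

```text
t 1.43 tcp [ 533.1 -187.2  199.9] yaw 90.08 F [-0.7 -0.5  0.2] gap 0.999 gf 0.0
[[371.64829954   0.         327.70175454]
 [  0.         371.64829954 233.48727173]
 [  0.           0.           1.        ]] [[ 1.00000e-03 -9.45000e-01 -3.29000e-01  8.52220e+01]
 [ 1.00000e+00  1.00000e-03 -0.00000e+00  4.93000e-01]
 [ 1.00000e-03 -3.29000e-01  9.45000e-01 -1.41728e+02]
 [ 0.00000e+00  0.00000e+00  0.00000e+00  1.00000e+00]]
```

View pics/w1.png

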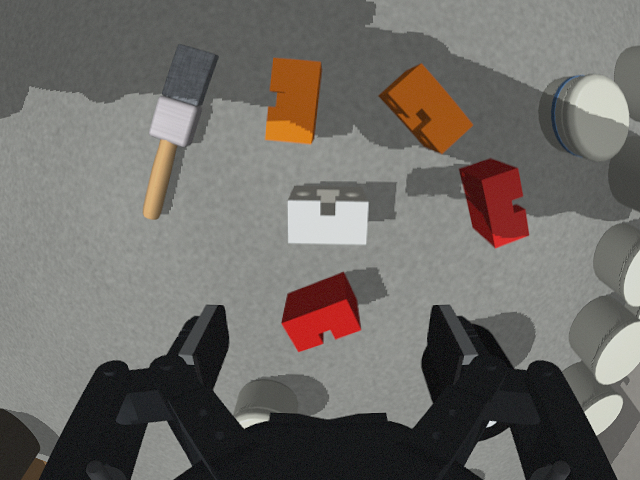

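The wrist view shows mould_b's white top face with corners at about (288,202), (368,201), (367,244) and (288,243). Its sockets face world +y, and the red look-alike is well clear below it. Next I take exact corners from a mask.

```bash
cat >> h.py <<'E'
def wplane(W,px,z):
    K,T=W["K"],W["T"];q=np.array([px[0]-K[0,2],px[1]-K[1,2]]);r=np.linalg.norm(q);th=r/K[0,0]
    d=np.r_[q/r*np.sin(th),np.cos(th)];o=W["R"]@T[:3,3]+W["p"];v=W["R"]@T[:3,:3]@d;return o+v*(z-o[2])/v[2]
def toprect(W,img,seed,z,thr=200):
    m=(img.min(2)>thr).astype(np.uint8);n,l,s,_=cv2.connectedComponentsWithStats(m);k=l[seed[1],seed[0]]
    ct=max(cv2.findContours((l==k).astype(np.uint8),cv2.RETR_EXTERNAL,cv2.CHAIN_APPROX_NONE)[0],key=cv2.contourArea)[:,0]
    P=np.array([wplane(W,c,z)[:2] for c in ct]).astype(np.float32);r=cv2.minAreaRect(P);print("lbl",k,"area",s[k],"rect",np.round(r[0],1),np.round(r[1],1),round(r[2],2));return r
E
python3 - <<'E'
from h import *
W=np.load("w1.npz");i=cv2.imread("pics/w1.png");print(i[225,300],i[195,300])
for t in(150,180,205):toprect(W,i,(300,225),58,t)
for c in((288,202),(368,201),(367,244),(288,243)):print(wplane(W,c,58).round(1))
p,R=state()
E
```

```text
[218 218 215] [119 128 128]
lbl 68 area [ 286  200   83   46 3319] rect [ 532.8 -191.4] [37.  65.4] 88.9
lbl 3 area [ 288  201   80   44 3125] rect [ 533.  -191.3] [35.5 63.5] 89.05
lbl 13 area [ 288  201   80   43 3010] rect [ 532.9 -191.1] [34.7 63. ] 89.06
[ 502.  -174.2   58. ]
[ 565.2 -173.2   58. ]
[ 565.7 -209.4   58. ]
[ 501.  -208.7   58. ]
t 1.48 tcp [ 532.3 -189.5  200. ] yaw 89.85 F [-0.2  0.1 -0.1] gap 0.999 gf 0.0
```

```bash
python3 -c "
from h import *
plan([533,-191,22],89,6)"
```

```text
t 1.48 tcp [ 532.3 -189.5  200. ] yaw 89.85 F [-0.2  0.1 -0.1] gap 0.999 gf 0.0
[-0.3, 0.2, 29.7] [-0.01, -0.0, 0.14]
[-0.3, 0.2, 29.7] [-0.01, -0.0, 0.14]
[-0.3, 0.1, 29.7] [-0.01, -0.0, 0.14]
[-0.3, 0.1, 29.7] [-0.01, -0.0, 0.14]
[-0.3, 0.1, 29.7] [-0.01, -0.0, 0.14]
[-0.3, 0.1, 29.7] [-0.01, -0.0, 0.14]
```

Request:
{"op": "step_arm", "data": {"rows": [[-0.5,0.3,30,0,0,0.2,-1],[-0.5,0.3,30,0,0,0.2,-1],[-0.5,0.3,30,0,0,0.2,-1],[0,0,30,0,0,0.2,-1],[0,0,30,0,0,0,-1],[0,0,28,0,0,0,-1],[0,0,0,0,0,0,-1],[0,0,0,0,0,0,-1]]}}

```text
time: 2.15
tcp_pos: [531.4, -192.7, 21.6]
orientation: [-2.241, -2.197, 0.003]
force: [0.1, -0.0, 0.5]
finger_gap: 0.998
grasp_force: 0.0
```

Request:
{"op": "step_arm", "data": {"rows": [[0,0,0,0,0,0,1],[0,0,0,0,0,0,1],[0,0,0,0,0,0,1],[0,0,0,0,0,0,1],[0,0,0,0,0,0,1],[0,0,0,0,0,0,1]], "force": 30}}

```text
time: 2.65
tcp_pos: [534.8, -192.5, 25.0]
orientation: [2.239, 2.199, 0.002]
force: [-0.6, -0.7, 7.2]
finger_gap: 0.742
grasp_force: 34.6
```

Request:
{"op": "step_arm", "data": {"rows": [[0,0,-15,0,0,0,1],[0,0,-25,0,0,0,1],[0,0,-30,0,0,0,1],[0,0,-30,0,0,0,1],[0,0,0,0,0,0,1],[0,0,0,0,0,0,1]]}}

```text
time: 3.15
tcp_pos: [534.9, -192.0, 125.5]
orientation: [2.237, 2.198, 0.003]
force: [-0.6, -0.8, -1.9]
finger_gap: 0.741
grasp_force: 33.9
```

```bash
python3 -c "
from h import *
S=state()
u=np.array([.25,-.968]);a=np.array([624.6,158]);print('over',a+u*120)
plan([628,60,150],104.5,8)"
```

```text
t 3.15 tcp [ 534.9 -192.   125.5] yaw 88.99 F [-0.6 -0.8 -1.9] gap 0.741 gf 33.9
over [654.6   41.84]
t 3.15 tcp [ 534.9 -192.   125.5] yaw 88.99 F [-0.6 -0.8 -1.9] gap 0.741 gf 33.9
[31.7, 11.1, -3.1] [0.04, 0.02, -1.94]
[31.3, 12.2, -3.1] [0.04, 0.02, -1.94]
[30.9, 13.2, -3.1] [0.04, 0.02, -1.94]
[30.4, 14.3, -3.1] [0.04, 0.02, -1.94]
[29.9, 15.3, -3.1] [0.04, 0.02, -1.94]
[29.4, 16.3, -3.1] [0.04, 0.02, -1.94]
[28.8, 17.3, -3.1] [0.04, 0.02, -1.94]
[28.2, 18.2, -3.1] [0.04, 0.02, -1.94]
```

```bash
python3 -c "
from h import *
plan([645,80,230],104.5,10)"
```

```text
t 3.15 tcp [ 534.9 -192.   125.5] yaw 88.99 F [-0.6 -0.8 -1.9] gap 0.741 gf 33.9
[27.4, 10.6, -10.5] [0.03, 0.02, -1.55]
[27.1, 11.3, -10.5] [0.03, 0.02, -1.55]
[26.8, 12.0, -10.5] [0.03, 0.02, -1.55]
[26.4, 12.8, -10.4] [0.03, 0.02, -1.55]
[26.1, 13.5, -10.4] [0.03, 0.02, -1.55]
[25.7, 14.2, -10.4] [0.03, 0.02, -1.55]
[25.3, 14.8, -10.4] [0.03, 0.02, -1.55]
[24.9, 15.5, -10.4] [0.03, 0.02, -1.55]
[24.5, 16.2, -10.4] [0.03, 0.02, -1.55]
[24.0, 16.8, -10.5] [0.03, 0.02, -1.55]
```

Request:
{"op": "step_arm", "data": {"rows": [[27.5,10.5,-10.5,0,0,-1.55,1],[27,11.5,-10.5,0,0,-1.55,1],[27,12,-10.5,0,0,-1.55,1],[26.5,13,-10.5,0,0,-1.55,1],[26,13.5,-10.5,0,0,-1.55,1],[25.5,14,-10.5,0,0,-1.55,1],[25.5,15,-10.5,0,0,-1.55,1],[25,15.5,-10.5,0,0,-1.55,1]]}}

```text
time: 3.82
tcp_pos: [621.6, 27.5, 205.8]
orientation: [-1.988, -2.431, 0.002]
force: [0.6, 0.1, -1.3]
finger_gap: 0.746
grasp_force: 33.8
```

Request:
{"op": "step_arm", "data": {"rows": [[24.5,16,-10.5,0,0,-1.55,1],[24,17,-10.5,0,0,-1.55,1],[0,0,0,0,0,0,1],[0,0,0,0,0,0,1],[0,0,0,0,0,0,1]]}}

```text
time: 4.23
tcp_pos: [643.4, 80.2, 226.1]
orientation: [-1.923, -2.483, 0.003]
force: [-0.7, -0.1, -2.2]
finger_gap: 0.748
grasp_force: 33.9
```

Run:
```python
from h import *
from plant import env
p,R=state();c=env.camera("wrist");cv2.imwrite("pics/w2.png",c["image"]);np.savez("w2.npz",K=c["intrinsics"],T=c["tool_from_camera"],p=p,R=R.as_matrix());state()
```

```text
t 4.23 tcp [643.4  80.2 226.1] yaw 104.49 F [-0.7 -0.1 -2.2] gap 0.748 gf 33.9
t 4.28 tcp [643.4  79.3 226.2] yaw 104.41 F [-0.2 -0.2 -1.7] gap 0.742 gf 33.9
```

View pics/w2.png

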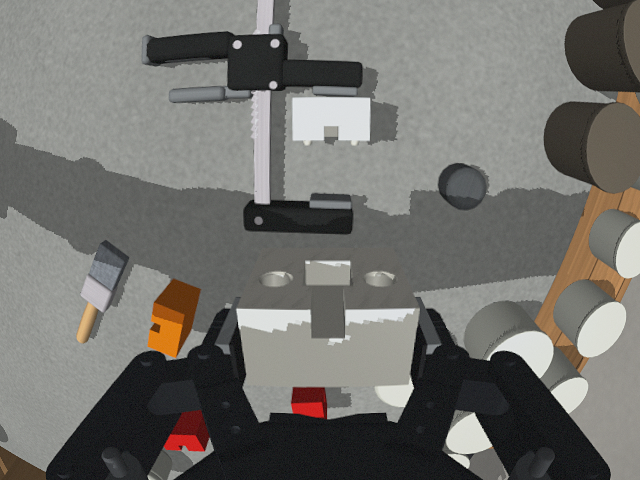

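The wrist view shows mould_a's top at (292–370, 97–139) with its natches pointing down the image. The far pad is at (308–351, 195–208), the bar runs along column 263, and the held mould_b has top corners (238,308), (418,308), (413,385) and (243,387).

Run:
```python
from h import *
np.set_printoptions(precision=1,suppress=True)
W=np.load("w2.npz");i=cv2.imread("pics/w2.png")
for t in(170,190,205):r=toprect(W,i,(310,115),58,t)
# tool-frame coordinates of everything (x ahead to head, y right)
yaw=np.arctan2(W["R"][1,0],W["R"][0,0])
def tl(px,z):
    q=W["R"].T@(wplane(W,px,z)-W["p"]);return q[:2]
print("A tool",W["R"].T@(np.r_[r[0],58]-W["p"]))
for n,px,z in(("A nearL",(292,139),58),("A nearR",(370,139),58),("A farL",(292,97),58),("A farR",(370,97),58),("barL far",(255,198),22),("barR far",(271,198),22),("barL head",(253,95),22),("barR head",(271,95),22),("bar top L",(258,2),22),("bar top R",(274,2),22),
 ("padfaceL",(310,195),33.5),("padfaceR",(351,195),33.5),("padback L",(309,208),33.5),("headpad L",(313,95),35),("headpad R",(357,95),35),("farjaw end",(353,206),36),("farjaw back",(246,231),36),("headjaw end",(362,86),36),("trig front tip",(170,102),31),("trig tip back",(169,91),31),("trig front root",(250,97),31),("handle tip",(144,64),34),("handle back tip",(142,38),34),("headblk",(229,88),36),("headblk",(230,36),36)):print(n,tl(px,z),wplane(W,px,z)[:2])
zt=W["p"][2]+58-25
for px in((238,308),(418,308),(413,385),(243,387)):print("Btop",tl(px,zt))
for px in((277,280),(380,280)):print("sock?",tl(px,W["p"][2]+34-25+3))
```

```text
lbl 6 area [ 292   97   78   49 3251] rect [627.  153.6] [63.9 40.3] 14.27
lbl 7 area [ 292   97   78   48 3135] rect [626.9 154.1] [63.8 39.3] 14.6
lbl 6 area [ 293   98   77   47 3045] rect [627.3 153.9] [63.1 38.7] 14.66
A tool [ 75.4   3.1 168.1]
A nearL [ 60.3 -29.2] [599.7 131.2]
A nearR [60.5 35.6] [662.4 147.6]
A farL [ 95.5 -28.8] [591.3 165.4]
A farR [95.7 35. ] [653.1 181.5]
barL far [  1.1 -70. ] [575.   63.6]
barR far [  1.  -54.2] [590.3  67.4]
barL head [ 99.9 -68.5] [551.7 159.7]
barR head [ 99.2 -51.6] [568.2 163.2]
bar top L [190.2 -63.8] [533.6 248.2]
bar top R [189.1 -48.9] [548.4 251. ]
padfaceL [  6.4 -15.9] [626.1  82.3]
padfaceR [ 6.5 22. ] [662.7  91.9]
padback L [ -6. -17.] [628.1  70. ]
headpad L [ 97.8 -12.5] [606.5 171.6]
headpad R [98.  26.1] [643.8 181.5]
farjaw end [-3.3 23.9] [667.   82.8]
farjaw back [-27.9 -77.9] [574.6  33.6]
headjaw end [106.2  30.3] [645.9 190.4]
trig front tip [  98.9 -148.3] [474.7 138.8]
trig tip back [ 109.6 -148.9] [471.4 149. ]
trig front root [ 97.8 -69.5] [551.3 157.4]
handle tip [ 139.1 -174. ] [439.7 171.2]
handle back tip [ 165.6 -176.3] [430.9 196.3]
headblk [107.  -87.7] [531.4 161.7]
headblk [155.3 -86.5] [520.5 208.8]
Btop [ 20.  -30.4]
Btop [20.1 31.7]
Btop [-16.   34.3]
Btop [-17.3 -33. ]
sock? [ 20.7 -19.3]
sock? [20.8 21. ]
```

Request:
{"op": "step_arm", "data": {"rows": [[15,1.5,10,0,0,0,1],[14,1,30,0,0,0,1],[0,0,35,0,0,0,1],[0,0,30,0,0,0,1],[0,0,25,0,0,0,1],[0,0,0,0,0,0,1],[0,0,0,0,0,0,1]]}}

```text
time: 4.87
tcp_pos: [637.9, 107.4, 96.1]
orientation: [-1.925, -2.48, 0.005]
force: [-0.3, 0.2, 0.5]
finger_gap: 0.744
grasp_force: 33.9
```

Run:
```python
from h import *
from plant import env
p,R=state();c=env.camera("wrist");cv2.imwrite("pics/w3.png",c["image"]);np.savez("w3.npz",K=c["intrinsics"],T=c["tool_from_camera"],p=p,R=R.as_matrix())
```

```text
t 4.87 tcp [637.9 107.4  96.1] yaw 104.38 F [-0.3  0.2  0.5] gap 0.744 gf 33.9
```

View pics/w3.png

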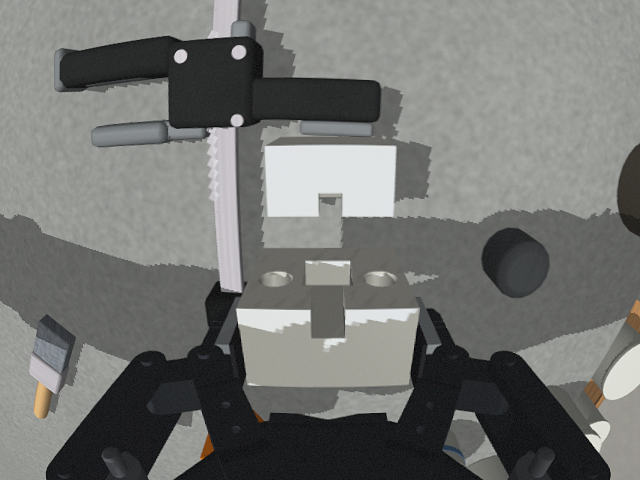

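mould_a's top is at (266–397, 147–216). The held half's top is at (238–418, 308–386), with its gate at column 328.

Run:
```python
from h import *
np.set_printoptions(precision=1,suppress=True)
W=np.load("w3.npz");i=cv2.imread("pics/w3.png")
r=toprect(W,i,(290,180),58,190);print("A tool",W["R"].T@(np.r_[r[0],58]-W["p"]))
tl=lambda px,z:(W["R"].T@(wplane(W,px,z)-W["p"]))[:2]
for px in((265,216),(397,216),(396,147),(266,147)):print("A",tl(px,58))
zt=W["p"][2]+33
for px in((238,308),(418,308),(413,385),(243,387)):print("B",tl(px,zt))
print("gates A,B",tl((319.5,216),58),tl((342,216),58),tl((311,338),zt),tl((344,338),zt))
```

```text
lbl 7 area [ 265  145  131   72 8590] rect [627.  156.1] [64.1 35.9] 14.62
A tool [49.8  1.6 38.1]
A [ 31.9 -31.4]
A [32.1 35.9]
A [67.2 33.7]
A [ 67.1 -29.5]
B [ 19.9 -30.4]
B [20.2 31.7]
B [-15.9  34.2]
B [-17.3 -33. ]
gates A,B [31.9 -3.6] [31.9  7.7] [ 8.1 -5.3] [8.2 6.3]
```

Request:
{"op": "step_arm", "data": {"rows": [[0,1.5,10,0,0,0,1],[0,0,20,0,0,0,1],[0,0,20,0,0,0,1],[0,0,14,0,0,0,1],[0,0,4,0,0,0,1],[0,0,0,0,0,0,1],[0,0,0,0,0,0,1]]}}

```text
time: 5.5
tcp_pos: [641.3, 110.0, 30.6]
orientation: [1.923, 2.483, 0.002]
force: [0.4, 0.3, -1.5]
finger_gap: 0.744
grasp_force: 34.0
```

Run:
```python
from h import *
from plant import env
p,R=state();c=env.camera("wrist");cv2.imwrite("pics/w4.png",c["image"]);np.savez("w4.npz",K=c["intrinsics"],T=c["tool_from_camera"],p=p,R=R.as_matrix())
```

```text
t 5.5 tcp [641.3 110.   30.6] yaw 104.49 F [ 0.4  0.3 -1.5] gap 0.744 gf 34.0
```

View pics/w4.png

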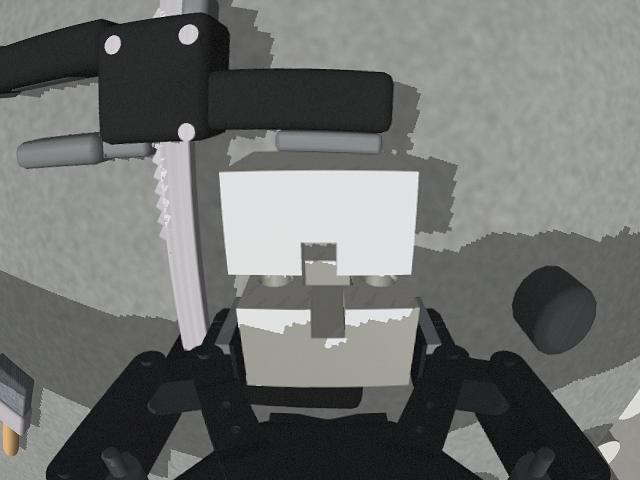

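mould_a's near edge is at (228–412, 275) with its gate at columns 302–337. mould_b's front edge is at (238–418, 308) with its gate at columns 311–344.

Run:
```python
from h import *
np.set_printoptions(precision=1,suppress=True)
W=np.load("w4.npz");i=cv2.imread("pics/w4.png")
r=toprect(W,i,(260,220),58,190);print("A tool",W["R"].T@(np.r_[r[0],58]-W["p"]))
tl=lambda px,z:(W["R"].T@(wplane(W,px,z)-W["p"]))[:2]
for z in(56,58):
  for px in((228,275),(412,275),(418.5,172),(219.5,172),(302,275),(337,275)):print("A",z,tl(px,z))
zt=W["p"][2]+33
for px in((238,308),(418,308),(311,338),(344,338)):print("B",tl(px,zt))
```

```text
lbl 11 area [  219   171   200   106 18760] rect [626.8 155.9] [63.6 36.2] 14.52
A tool [ 48.   -2.5 -27.4]
A 56 [ 29.  -34.8]
A 56 [29.2 30.3]
A 56 [65.6 29.8]
A 56 [ 65.8 -34.6]
A 56 [29.4 -8.4]
A 56 [29.4  3.8]
A 58 [ 30.  -34.2]
A 58 [30.1 29.8]
A 58 [66.  29.3]
A 58 [ 66.1 -34. ]
A 58 [30.4 -8.2]
A 58 [30.4  3.7]
B [ 20.  -30.4]
B [20.1 31.8]
B [ 8.1 -5.3]
B [8.1 6.3]
```

Request:
{"op": "step_arm", "data": {"rows": [[0,-1.5,1,0,0,0,1],[0,-1.5,1,0,0,0,1],[0,0,2,0,0,0,1],[0,0,0,0,0,0,1],[0,0,0,0,0,0,1]]}}

```text
time: 5.97
tcp_pos: [637.6, 109.0, 25.5]
orientation: [-1.923, -2.484, 0.0]
force: [-0.1, 0.1, -1.3]
finger_gap: 0.747
grasp_force: 34.0
```

```bash
cat > chk.py <<'E'
from h import *
from plant import env
import sys
p,R=state();c=env.camera("wrist");cv2.imwrite(f"pics/{sys.argv[1]}.png",c["image"]);W=dict(K=c["intrinsics"],T=c["tool_from_camera"],p=p,R=R.as_matrix());np.savez(sys.argv[1]+".npz",**W)
r=toprect(W,c["image"],(260,220),58,190);print("A tool",(W["R"].T@(np.r_[r[0],58]-W["p"])).round(2))
E
python3 chk.py w5
```

```text
t 5.97 tcp [637.6 109.   25.5] yaw 104.5 F [-0.1  0.1 -1.3] gap 0.747 gf 34.0
lbl 16 area [  226   173   208   109 20183] rect [626.7 156.1] [63.6 35.7] 14.59
A tool [ 48.36   1.26 -32.47]
```

Request:
{"op": "step_arm", "data": {"rows": [[2,0.5,0,0,0,0,1],[2,0,0,0,0,0,1],[2,0,0,0,0,0,1],[2,0,0,0,0,0,1],[0,0,0,0,0,0,1],[0,0,0,0,0,0,1]]}}

```text
time: 6.52
tcp_pos: [636.1, 117.3, 25.6]
orientation: [-1.923, -2.484, -0.0]
force: [-0.1, 0.0, -1.4]
finger_gap: 0.744
grasp_force: 34.0
```

```bash
python3 chk.py w6
```

```text
t 6.52 tcp [636.1 117.3  25.6] yaw 104.53 F [-0.1  0.  -1.4] gap 0.744 gf 34.0
lbl 6 area [  227   200   204   104 18822] rect [626.7 156.2] [63.5 35.6] 14.59
A tool [ 40.02   0.69 -32.43]
```

Request:
{"op": "step_arm", "data": {"rows": [[1,0,0,0,0,0,1],[1,0,0,0,0,0,1],[1,0,0,0,0,0,1],[1,0,0,0,0,0,1],[0,0,0,0,0,0,1]]}}

```text
time: 6.98
tcp_pos: [635.1, 120.8, 25.6]
orientation: [1.923, 2.484, 0.0]
force: [0.4, 0.0, -1.9]
finger_gap: 0.742
grasp_force: 34.0
```

```bash
python3 chk.py w7
```

```text
t 6.98 tcp [635.1 120.8  25.6] yaw 104.5 F [ 0.4  0.  -1.9] gap 0.742 gf 34.0
lbl 5 area [  227   207   203   119 19312] rect [627.2 154.4] [63.5 42.5] 14.56
A tool [ 34.49   0.66 -32.44]
```

View pics/w7.png

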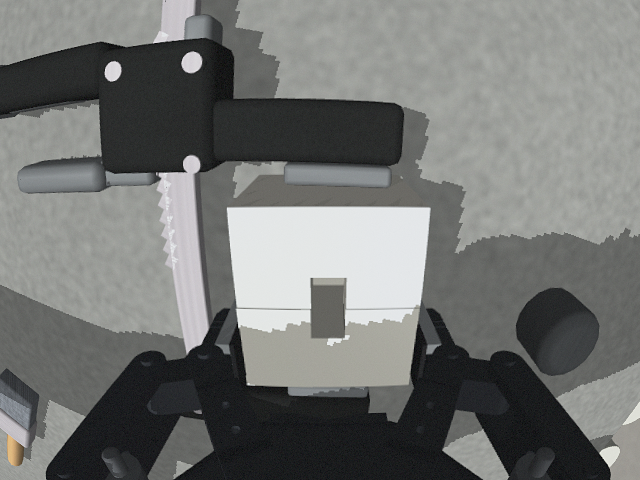

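The halves are closed: the seam is a hairline at row 308, the ends and gates line up, and the far pad is visible behind at (327,391). Next I release mould_b and rise.

Request:
{"op": "step_arm", "data": {"rows": [[0,0,0.7,0,0,0,1],[0,0,0,0,0,0,1],[0,0,0,0,0,0,-0.8],[0,0,0,0,0,0,-0.8],[0,0,0,0,0,0,-0.8],[0,0,0,0,0,0,-0.8]]}}

```text
time: 7.53
tcp_pos: [635.2, 120.9, 24.8]
orientation: [-1.923, -2.484, -0.0]
force: [-0.0, -0.4, -0.4]
finger_gap: 0.9
grasp_force: 0.0
```

Request:
{"op": "step_arm", "data": {"rows": [[0,0,-10,0,0,0,-0.8],[0,0,-20,0,0,0,-0.8],[0,0,-30,0,0,0,-0.8],[0,0,-35,0,0,0,-1],[0,0,-35,0,0,0,-1],[0,0,0,0,0,0,-1]]}}

```text
time: 8.03
tcp_pos: [638.7, 122.4, 164.3]
orientation: [1.918, 2.478, 0.015]
force: [0.8, 0.9, 1.2]
finger_gap: 0.996
grasp_force: 0.0
```

Run:
```python
from h import *
W=np.load("w2.npz");q=W["R"]@np.array([129,-132,0])+W["p"];print("squeeze",q)
from plant import env
print(env.get_obs()["joint_positions"].round(2))
plan([q[0],q[1],150],14.4,14)
```

```text
squeeze [483.35464329 172.09212199 226.35367254]
[ 0.13  0.52 -0.53  1.38  0.27  1.3  -0.16]
t 8.03 tcp [638.7 122.4 164.3] yaw 104.5 F [0.8 0.9 1.2] gap 0.996 gf 0.0
[6.2, -9.9, 0.9] [0.04, -0.04, 6.44]
[5.1, -10.5, 0.9] [0.04, -0.04, 6.44]
[3.9, -11.0, 0.9] [0.04, -0.04, 6.44]
[2.6, -11.4, 0.9] [0.04, -0.04, 6.44]
[1.3, -11.6, 0.9] [0.04, -0.04, 6.44]
[0.0, -11.7, 0.9] [0.04, -0.04, 6.44]
[-1.3, -11.6, 0.9] [0.04, -0.04, 6.44]
[-2.6, -11.4, 0.9] [0.04, -0.04, 6.44]
[-3.8, -11.0, 1.0] [0.04, -0.04, 6.44]
[-5.1, -10.5, 1.0] [0.04, -0.04, 6.44]
[-6.2, -9.9, 1.0] [0.04, -0.04, 6.44]
[-7.3, -9.1, 1.0] [0.04, -0.04, 6.44]
[-8.2, -8.2, 1.0] [0.04, -0.04, 6.44]
[-9.1, -7.3, 1.0] [0.04, -0.04, 6.44]
```

Request:
{"op": "step_arm", "data": {"rows": [[6,-10,0,0,0,6.45,-1],[5,-10.5,0,0,0,6.45,-1],[4,-11,0,0,0,6.45,-1],[2.5,-11.5,0,0,0,6.45,-1],[1.5,-11.5,0,0,0,6.45,-1],[0,-11.5,0,0,0,6.45,-1],[-1.5,-11.5,0,0,0,6.45,-1],[-2.5,-11.5,0,0,0,6.45,-1]]}}

```text
time: 8.7
tcp_pos: [545.8, 149.3, 155.6]
orientation: [2.816, 1.392, 0.001]
force: [-0.3, 0.2, 0.0]
finger_gap: 0.998
grasp_force: 0.0
```

Request:
{"op": "step_arm", "data": {"rows": [[-4,-11,0,0,0,6.45,-1],[-5,-10.5,0,0,0,6.45,-1],[-6,-10,0,0,0,6.45,-1],[-7.5,-9,0,0,0,6.45,-1],[-8,-8,0,0,0,6.45,-1],[-9,-7.5,0,0,0,6.45,-1],[0,0,0,0,0,0,-1],[0,0,0,0,0,0,-1]]}}

```text
time: 9.37
tcp_pos: [480.1, 171.0, 155.6]
orientation: [3.117, 0.396, 0.002]
force: [0.2, -1.1, 0.1]
finger_gap: 0.999
grasp_force: 0.0
```

```bash
python3 chk.py w8 | head -1
```

```text
t 9.37 tcp [480.1 171.  155.6] yaw 14.47 F [ 0.2 -1.1  0.1] gap 0.999 gf 0.0
```

View pics/w8.png

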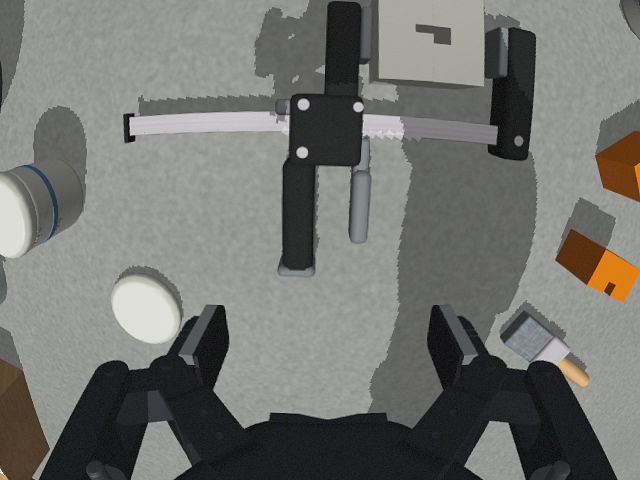

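The wrist view shows the handle at columns 283–317 with its tip at row 275. The trigger is at columns 350–369 with its tip at row 243, the spare lid is at (147,308), and the mould stands between the jaws at top right.

Run:
```python
from h import *
np.set_printoptions(precision=1,suppress=True)
W=np.load("w8.npz")
tl=lambda px,z:(W["R"].T@(wplane(W,px,z)-W["p"]))[:2]
for n,px,z in(("handle back",(284,215),34),("handle back tip",(280,262),30),("handle tip mid",(297,275),25),("trig front",(369,215),25),("trig front",(369,185),25),("trig tip",(358,243),22),("head L bot",(289,163),36),("head R bot",(362,165),36),("head TL",(293,95),36),("head TR",(362,95),36),("lid right",(181,318),10),("lid top",(150,266),10),("bar end",(133,126),22),("bar far",(497,135),22)):print(n,tl(px,z))
print(W["T"][:3,3])
```

```text
handle back [  8.1 -32.6]
handle back tip [-31.6 -37.8]
handle tip mid [-45.2 -25.1]
trig front [ 5.6 31.4]
trig front [29.  30.7]
trig tip [-18.5  23.8]
head L bot [ 47.2 -27.7]
head R bot [45.8 24.1]
head TL [ 95.4 -24.2]
head TR [95.5 23.4]
lid right [-100.9 -141.3]
lid top [ -46.5 -163.7]
bar end [  80.6 -156.5]
bar far [ 71.6 132.8]
[  85.4   -0.2 -141.7]
```

Request:
{"op": "step_arm", "data": {"rows": [[0,-0.5,20,0,0,0,-1],[0,0,35,0,0,0,-1],[0,0,35,0,0,0,-1],[0,0,30,0,0,0,-1],[0,0,15,0,0,0,-1],[0,0,12,0,0,0,-1],[0,0,0,0,0,0,-1]], "force": 22}}

```text
time: 10.0
tcp_pos: [479.0, 170.1, 5.5]
orientation: [3.117, 0.39, -0.006]
force: [-1.3, -0.4, 0.0]
finger_gap: 0.997
grasp_force: 0.0
```

Request:
{"op": "step_arm", "data": {"rows": [[0,0,0,0,0,0,-0.7],[0,0,0,0,0,0,-0.55],[0,0,0,0,0,0,-0.55],[0,0,0,0,0,0,-0.55]]}}

```text
time: 10.33
tcp_pos: [480.9, 171.8, 9.2]
orientation: [-3.116, -0.389, -0.004]
force: [-0.5, 2.0, 1.4]
finger_gap: 0.774
grasp_force: 1.8
```

```bash
python3 chk.py w9 | head -1
```

```text
t 10.33 tcp [480.9 171.8   9.2] yaw 14.23 F [-0.5  2.   1.4] gap 0.774 gf 1.8
```

View pics/w9.png

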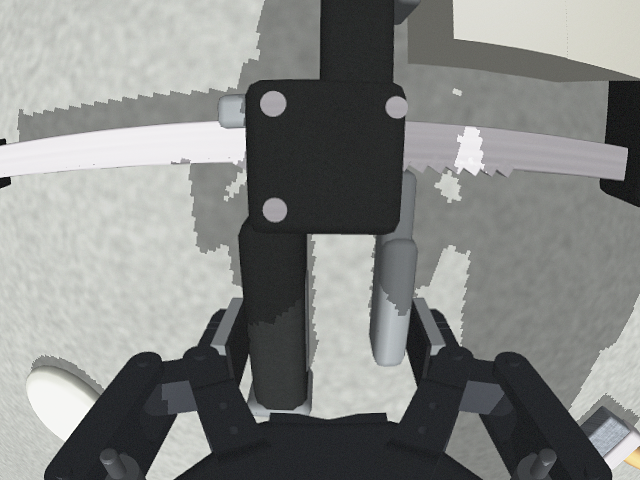

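The fingers straddle the handle and trigger properly. First squeeze, with the tool following toward the handle.

Request:
{"op": "step_arm", "data": {"rows": [[0,-1,0,0,0,0,-0.5],[0,-2,0,0,0,0,-0.4],[0,-2,0,0,0,0,-0.3],[0,-2,0,0,0,0,-0.2],[0,-2,0,0,0,0,-0.1],[0,-2,0,0,0,0,0],[0,-0.5,0,0,0,0,0.1],[0,0,0,0,0,0,0.1]], "force": 22}}

```text
time: 11.05
tcp_pos: [477.2, 181.5, 8.4]
orientation: [3.117, 0.387, 0.0]
force: [-2.7, -2.5, 9.8]
finger_gap: 0.518
grasp_force: 22.7
```

Request:
{"op": "step_arm", "data": {"rows": [[0,0,0,0,0,0,0.1],[0,0,0,0,0,0,0.1]]}}

```text
time: 11.22
tcp_pos: [477.3, 181.5, 8.4]
orientation: [3.117, 0.387, 0.0]
force: [-2.9, -3.1, 9.6]
finger_gap: 0.518
grasp_force: 22.7
```

Request:
{"op": "step_arm", "data": {"rows": [[0,1,0,0,0,0,-0.1],[0,2,0,0,0,0,-0.2],[0,2,0,0,0,0,-0.3],[0,2,0,0,0,0,-0.4],[0,2,0,0,0,0,-0.5],[0,2.5,0,0,0,0,-0.65],[0,0,0,0,0,0,-0.65],[0,0,0,0,0,0,-0.65]]}}

```text
time: 11.88
tcp_pos: [480.1, 171.0, 8.0]
orientation: [-3.117, -0.388, -0.001]
force: [-0.1, -0.1, 0.1]
finger_gap: 0.825
grasp_force: 0.0
```

```bash
python3 chk.py w10 | head -1
python3 - <<'E'
import cv2,numpy as np
a=cv2.imread("pics/w9.png").astype(int);b=cv2.imread("pics/w10.png").astype(int)
for n,i in(("9",a),("10",b)):
    g=i.mean(2);print(n,"far jaw left edge rows90,110:",[int(np.where(g[r,560:]<45)[0][0]+560) for r in(90,110)],"trig cols row300:",[int(x) for x in g[260,370:430:4]],"bar left end row 180:",int(np.where(g[175,:60]<40)[0].max(initial=-1)))
E
```

```text
t 11.88 tcp [480.1 171.    8. ] yaw 14.18 F [-0.1 -0.1  0.1] gap 0.825 gf 0.0
9 far jaw left edge rows90,110: [609, 608] trig cols row300: [201, 104, 65, 74, 97, 105, 111, 114, 115, 120, 114, 106, 137, 133, 130] bar left end row 180: -1
10 far jaw left edge rows90,110: [600, 599] trig cols row300: [125, 63, 65, 89, 100, 104, 115, 114, 119, 116, 110, 98, 135, 134, 132] bar left end row 180: -1
```

Request:
{"op": "step_arm", "data": {"rows": [[0,0,0,0,0,0,-0.55],[0,-2,0,0,0,0,-0.4],[0,-2,0,0,0,0,-0.3],[0,-2,0,0,0,0,-0.2],[0,-2.5,0,0,0,0,-0.1],[0,-2,0,0,0,0,0],[0,-1,0,0,0,0,0.1],[0,0,0,0,0,0,0.1]]}}

```text
time: 12.6
tcp_pos: [477.2, 181.5, 8.4]
orientation: [3.116, 0.387, 0.0]
force: [-3.8, -3.3, 9.6]
finger_gap: 0.514
grasp_force: 22.5
```

Request:
{"op": "step_arm", "data": {"rows": [[0,1,0,0,0,0,-0.1],[0,2,0,0,0,0,-0.2],[0,2,0,0,0,0,-0.3],[0,2,0,0,0,0,-0.4],[0,2,0,0,0,0,-0.5],[0,2.5,0,0,0,0,-0.65],[0,0,0,0,0,0,-0.65],[0,0,0,0,0,0,-0.65]]}}

```text
time: 13.27
tcp_pos: [480.2, 171.0, 8.0]
orientation: [-3.117, -0.388, -0.001]
force: [0.8, -0.1, 0.3]
finger_gap: 0.825
grasp_force: 0.0
```

Request:
{"op": "step_arm", "data": {"rows": [[0,0,0,0,0,0,-0.55],[0,-2,0,0,0,0,-0.4],[0,-2,0,0,0,0,-0.3],[0,-2,0,0,0,0,-0.2],[0,-2.5,0,0,0,0,-0.1],[0,-2,0,0,0,0,0],[0,-1,0,0,0,0,0.1],[0,0,0,0,0,0,0.1]]}}

```text
time: 13.93
tcp_pos: [477.2, 181.6, 8.6]
orientation: [3.116, 0.387, 0.0]
force: [-4.5, -3.6, 10.8]
finger_gap: 0.512
grasp_force: 22.4
```

Request:
{"op": "step_arm", "data": {"rows": [[0,1,0,0,0,0,-0.1],[0,2,0,0,0,0,-0.2],[0,2,0,0,0,0,-0.3],[0,2,0,0,0,0,-0.4],[0,2,0,0,0,0,-0.5],[0,2.5,0,0,0,0,-0.65],[0,0,0,0,0,0,-0.65],[0,0,0,0,0,0,-0.65]]}}

```text
time: 14.6
tcp_pos: [480.2, 170.9, 8.0]
orientation: [-3.117, -0.388, -0.001]
force: [-0.2, 0.1, 0.2]
finger_gap: 0.828
grasp_force: 0.0
```

```bash
python3 chk.py w11 | head -1
python3 - <<'E'
import cv2,numpy as np
g=cv2.imread("pics/w11.png").mean(2);print([int(np.where(g[r,540:]<45)[0][0]+540) for r in(90,110)])
E
```

```text
t 14.6 tcp [480.2 170.9   8. ] yaw 14.17 F [-0.2  0.1  0.2] gap 0.828 gf 0.0
[577, 576]
```

Three full strokes so far, with the jaws still free. I'll squeeze once more and let it settle.

Request:
{"op": "step_arm", "data": {"rows": [[0,0,0,0,0,0,-0.55],[0,-2,0,0,0,0,-0.4],[0,-2,0,0,0,0,-0.3],[0,-2,0,0,0,0,-0.2],[0,-2.5,0,0,0,0,-0.1],[0,-2,0,0,0,0,0],[0,-1,0,0,0,0,0.1],[0,0,0,0,0,0,0.1]], "force": 24}}

```text
time: 15.32
tcp_pos: [477.4, 181.6, 8.9]
orientation: [3.116, 0.387, 0.001]
force: [-4.4, -4.3, 11.6]
finger_gap: 0.511
grasp_force: 23.8
```

Request:
{"op": "step_arm", "data": {"rows": [[0,0,0,0,0,0,0.1],[0,0,0,0,0,0,0.1],[0,0,0,0,0,0,0.1],[0,0,0,0,0,0,0.1]]}}

```text
time: 15.65
tcp_pos: [477.4, 181.6, 8.9]
orientation: [3.117, 0.387, 0.001]
force: [-4.6, -3.9, 12.1]
finger_gap: 0.516
grasp_force: 23.9
```

Request:
{"op": "step_arm", "data": {"rows": [[0,1,0,0,0,0,-0.1],[0,2,0,0,0,0,-0.2],[0,2,0,0,0,0,-0.3],[0,2,0,0,0,0,-0.4],[0,2,0,0,0,0,-0.5],[0,2.5,0,0,0,0,-0.65],[0,0,0,0,0,0,-0.65],[0,0,0,0,0,0,-0.65]]}}

```text
time: 16.32
tcp_pos: [479.9, 171.3, 7.9]
orientation: [-3.117, -0.388, -0.0]
force: [-0.2, -0.7, -0.4]
finger_gap: 0.821
grasp_force: 0.0
```

```bash
python3 chk.py w12 | head -1
python3 - <<'E'
import cv2,numpy as np
g=cv2.imread("pics/w12.png").mean(2);print([int(np.where(g[r,540:]<45)[0][0]+540) for r in(90,110)])
E
```

```text
t 16.32 tcp [479.9 171.3   7.9] yaw 14.2 F [-0.2 -0.7 -0.4] gap 0.821 gf 0.0
[569, 568]
```

Request:
{"op": "step_arm", "data": {"rows": [[0,0,0,0,0,0,-0.55],[0,-2,0,0,0,0,-0.4],[0,-2,0,0,0,0,-0.3],[0,-2,0,0,0,0,-0.2],[0,-2,0,0,0,0,-0.1],[0,0,0,0,0,0,0],[0,0,0,0,0,0,0.1],[0,0,0,0,0,0,0.1]], "force": 24}}

```text
time: 17.03
tcp_pos: [477.3, 180.6, 9.6]
orientation: [-3.116, -0.391, -0.0]
force: [-10.5, 0.4, 20.8]
finger_gap: 0.52
grasp_force: 21.6
```

Request:
{"op": "step_arm", "data": {"rows": [[0,0,0,0,0,0,0.1],[0,0,0,0,0,0,0.1]]}}

```text
time: 17.2
tcp_pos: [477.3, 180.6, 9.6]
orientation: [-3.116, -0.391, -0.001]
force: [-10.7, 0.2, 21.8]
finger_gap: 0.522
grasp_force: 21.6
```

Request:
{"op": "step_arm", "data": {"rows": [[0,1,0,0,0,0,-0.1],[0,2,0,0,0,0,-0.2],[0,2,0,0,0,0,-0.3],[0,2,0,0,0,0,-0.4],[0,2,0,0,0,0,-0.5],[0,0,0,0,0,0,-0.65],[0,0,0,0,0,0,-0.65],[0,0,0,0,0,0,-0.65]]}}

```text
time: 17.87
tcp_pos: [480.3, 169.6, 7.7]
orientation: [3.117, 0.387, -0.0]
force: [-0.4, 0.9, -0.1]
finger_gap: 0.824
grasp_force: 0.0
```

```bash
python3 chk.py w13 | head -1
python3 - <<'E'
import cv2,numpy as np
g=cv2.imread("pics/w13.png").mean(2);print([int(np.where(g[r,540:]<45)[0][0]+540) for r in(90,110)])
E
```

```text
t 17.87 tcp [480.3 169.6   7.7] yaw 14.15 F [-0.4  0.9 -0.1] gap 0.824 gf 0.0
[562, 561]
```

Request:
{"op": "step_arm", "data": {"rows": [[0,0,0,0,0,0,-0.55],[0,-2,0,0,0,0,-0.4],[0,-2,0,0,0,0,-0.3],[0,-2,0,0,0,0,-0.2],[0,-2,0,0,0,0,-0.1],[0,0,0,0,0,0,0],[0,0,0,0,0,0,0.1],[0,0,0,0,0,0,0.1]], "force": 24}}

```text
time: 18.58
tcp_pos: [477.5, 179.1, 9.4]
orientation: [-3.117, -0.39, 0.0]
force: [-10.5, -0.6, 21.7]
finger_gap: 0.521
grasp_force: 21.8
```

Request:
{"op": "step_arm", "data": {"rows": [[0,1,0,0,0,0,-0.1],[0,2,0,0,0,0,-0.2],[0,2,0,0,0,0,-0.3],[0,2,0,0,0,0,-0.4],[0,2,0,0,0,0,-0.5],[0,0,0,0,0,0,-0.65],[0,0,0,0,0,0,-0.65],[0,0,0,0,0,0,-0.65]]}}

```text
time: 19.25
tcp_pos: [480.5, 168.7, 7.7]
orientation: [3.117, 0.387, 0.0]
force: [0.1, 0.1, 0.5]
finger_gap: 0.827
grasp_force: 0.0
```

```bash
python3 chk.py w14 | head -1
python3 - <<'E'
from h import *
for k in(9,10,11,12,13,14):
    i=cv2.imread(f"pics/w{k}.png");g=i.mean(2);W=np.load(f"w{k}.npz")
    tl=lambda px,z:(W["R"].T@(wplane(W,px,z)-W["p"]))[:2]
    hl=int(np.where(g[120,200:300]<50)[0][0]+200);h=int(np.where(g[120,300:430]<50)[0].max()+300);j=int(np.where(g[110,540:]<45)[0][0]+540)
    m=np.where(g[20,420:]>100)[0]+420
    t=int(np.where(g[260,400:440]-g[260,399:439]>15)[0].max(initial=-1)+400)
    print(k,hl,h,j,"jaw-head mm",round(tl((j,110),36)[1]-tl((h,120),36)[1],1),"head y",[round(tl((c,120),36)[1],1) for c in(hl,h)],"bright row20",m.min(),m.max(),"trig edge",t)
g=cv2.imread("pics/w14.png").mean(2)
for r in(5,20,40,60,75):print(r,g[r,400:600:5].astype(int).tolist())
E
```

```text
t 19.25 tcp [480.5 168.7   7.7] yaw 14.16 F [0.1 0.1 0.5] gap 0.827 gf 0.0
9 246 404 608 jaw-head mm 81.1 head y [np.float64(-25.6), np.float64(23.4)] bright row20 420 639 trig edge 439
10 241 401 599 jaw-head mm 76.2 head y [np.float64(-26.8), np.float64(22.1)] bright row20 420 639 trig edge 415
11 240 399 576 jaw-head mm 65.4 head y [np.float64(-27.2), np.float64(21.5)] bright row20 420 639 trig edge 414
12 240 400 568 jaw-head mm 61.3 head y [np.float64(-27.1), np.float64(21.8)] bright row20 420 639 trig edge 417
13 235 395 561 jaw-head mm 59.6 head y [np.float64(-28.7), np.float64(20.2)] bright row20 420 635 trig edge 416
14 233 393 559 jaw-head mm 59.4 head y [np.float64(-29.3), np.float64(19.6)] bright row20 420 639 trig edge 416
5 [102, 100, 100, 102, 102, 227, 219, 218, 219, 219, 219, 218, 219, 219, 219, 218, 219, 218, 218, 219, 219, 219, 217, 217, 219, 216, 217, 218, 216, 218, 216, 213, 217, 216, 213, 212, 213, 212, 212, 211]
20 [103, 100, 100, 101, 100, 92, 218, 220, 219, 220, 219, 219, 218, 219, 219, 219, 218, 219, 218, 219, 218, 216, 217, 217, 218, 217, 217, 216, 215, 215, 216, 214, 214, 216, 214, 214, 214, 214, 212, 213]
40 [102, 100, 101, 100, 104, 104, 103, 102, 103, 100, 98, 100, 101, 99, 101, 101, 103, 100, 102, 102, 100, 100, 103, 99, 102, 101, 103, 100, 100, 101, 119, 206, 215, 213, 211, 213, 212, 211, 211, 211]
60 [130, 132, 134, 135, 133, 128, 129, 135, 133, 135, 137, 133, 131, 136, 137, 127, 121, 106, 102, 101, 102, 101, 104, 104, 102, 100, 105, 101, 101, 102, 98, 103, 100, 103, 104, 99, 103, 102, 100, 102]
75 [127, 132, 133, 133, 136, 135, 137, 134, 133, 134, 132, 131, 134, 135, 134, 134, 140, 134, 135, 132, 132, 137, 139, 137, 134, 136, 138, 141, 139, 137, 136, 134, 26, 31, 30, 26, 29, 25, 28, 30]
```

The last stroke gained only about 0.3 mm, so the jaws are gripping. I'll let go, rise and check the hold from above.

Request:
{"op": "step_arm", "data": {"rows": [[0,0,0,0,0,0,-0.9],[0,0,0,0,0,0,-0.9],[0,0,-20,0,0,0,-0.9],[0,0,-30,0,0,0,-1],[0,0,-35,0,0,0,-1],[35,20,-35,0,0,0,-1],[35,20,-20,0,0,0,-1],[0,0,0,0,0,0,-1]]}}

```text
time: 19.97
tcp_pos: [554.5, 147.7, 144.0]
orientation: [3.118, 0.379, 0.018]
force: [-0.5, -2.2, 0.2]
finger_gap: 0.997
grasp_force: 0.0
```

Request:
{"op": "step_arm", "data": {"rows": [[0,0,0,0,0,0,-1],[0,0,0,0,0,0,-1]]}}

```text
time: 20.13
tcp_pos: [546.0, 150.8, 138.0]
orientation: [-3.117, -0.388, 0.002]
force: [-0.8, -0.2, -1.3]
finger_gap: 0.998
grasp_force: 0.0
```

```bash
python3 chk.py w15 | head -1
python3 - <<'E'
from h import *
i=cv2.imread("pics/w15.png");g=i.mean(2);W=np.load("w15.npz")
tl=lambda px,z:(W["R"].T@(wplane(W,px,z)-W["p"]))[:2].round(1)
def blobs(m,amin,z,n):
    k,l,s,c=cv2.connectedComponentsWithStats(m.astype(np.uint8))
    for q in range(1,k):
        if s[q,4]>amin and s[q,1]<300:
            ct=max(cv2.findContours((l==q).astype(np.uint8),0,1)[0],key=cv2.contourArea);P=np.array([tl(p[0],z) for p in ct],np.float32);r=cv2.minAreaRect(P);print(n,"bbox",s[q].tolist(),"c",np.round(r[0],1),"size",np.round(r[1],1),"ang",round(r[2],1))
blobs(g<45,800,36,"dark")
blobs(i.min(2)>195,400,58,"white")
for r in range(40,200,20):
    d=np.abs(np.diff(cv2.GaussianBlur(g,(1,5),0)[r]));e=np.where(d>25)[0];print(r,e.tolist())
E
```

```text
t 20.13 tcp [546.  150.8 138. ] yaw 14.19 F [-0.8 -0.2 -1.3] gap 0.998 gf 0.0
dark bbox [71, 0, 60, 42, 1239] c [ 169.4 -167.1] size [31.6 55. ] ang 22.7
dark bbox [236, 73, 77, 269, 8609] c [  9.1 -37.3] size [201.4  53.2] ang 2.5
dark bbox [416, 74, 44, 149, 4605] c [60.3 74.3] size [ 30.  102.3] ang 87.8
white bbox [311, 115, 78, 55, 3395] c [66.2 12.8] size [46.  32.5] ang 87.9
white bbox [312, 190, 83, 24, 1421] c [29.3 15.3] size [51.2 14.2] ang 87.4
white bbox [68, 196, 170, 27, 2757] c [  23.6 -125.4] size [135.8  14.4] ang 87.7
40 [117, 118, 253, 486, 606, 608, 631]
60 [247, 491, 609, 634]
80 [248, 262, 263, 298, 307, 308, 428, 429, 458, 459, 499, 621]
100 [263, 264, 298, 308, 309, 428, 429, 430, 459, 460]
120 [264, 265, 299, 300, 309, 310, 350, 351, 380, 381, 390, 391, 429, 430, 459, 460, 513]
140 [265, 266, 302, 303, 307, 310, 382, 429, 430, 459, 512]
160 [266, 267, 303, 304, 311, 312, 387, 428, 429, 430, 458, 459, 503, 504, 611, 624]
180 [14, 42, 148, 154, 310, 311, 415, 416, 458, 520, 521, 628]
```

Run:
```python
from h import *
i=cv2.imread("pics/w15.png");g=i.mean(2);W=np.load("w15.npz")
tl=lambda px,z:(W["R"].T@(wplane(W,px,z)-W["p"]))[:2].round(1)
for r in(100,110,120):
    print(r,"headjaw",tl((263.5,r),36),tl((298.5,r),36),"farjaw",tl((429,r),36),tl((459.5,r),36))
print("head L/R row 200-230:",[ (r,np.where(g[r,230:330]<45)[0][[0,-1]]+230) for r in(210,225)])
for r in(210,225):
    c=np.where(g[r,230:330]<45)[0][[0,-1]]+230;print(tl((c[0],r),36),tl((c[1],r),36))
print([int(v) for v in g[110,300:435:3]])
print([int(v) for v in g[140,300:435:3]])
```

```text
100 headjaw [ 92.1 -41.9] [ 91.4 -19.1] farjaw [93.5 66.3] [95.1 87.8]
110 headjaw [ 85.4 -42. ] [ 84.8 -19.1] farjaw [86.8 66.5] [88.2 88. ]
120 headjaw [ 78.8 -42.1] [ 78.3 -19.2] farjaw [80.  66.7] [81.4 88.3]
head L/R row 200-230: [(210, array([239, 311])), (225, array([240, 311]))]
[ 17.7 -61.7] [ 17.4 -11.6]
[  6.7 -61.8] [  6.7 -11.7]
[100, 142, 145, 140, 164, 165, 165, 167, 167, 164, 165, 166, 167, 165, 167, 164, 165, 164, 167, 166, 166, 166, 165, 165, 168, 167, 165, 114, 80, 78, 76, 164, 166, 167, 165, 163, 167, 165, 166, 167, 165, 164, 165, 166, 26]
[27, 52, 100, 155, 229, 230, 230, 231, 231, 231, 230, 230, 231, 231, 230, 231, 231, 232, 230, 231, 231, 229, 231, 230, 230, 231, 231, 206, 161, 162, 162, 165, 164, 162, 163, 162, 163, 163, 164, 164, 164, 165, 163, 150, 27]
```

Run:
```python
from h import *
i=cv2.imread("pics/w15.png");g=i.mean(2);W=np.load("w15.npz")
tl=lambda px,z:(W["R"].T@(wplane(W,px,z)-W["p"]))[:2].round(1)
for r in(110,140):
    row=g[r];print(r,[int(v) for v in row[306:316]],[int(v) for v in row[424:436]])
    for c in(310.5,312,427,429.5):print(c,tl((c,r),58))
for r in range(150,235,6):
    e=np.where(g[r,400:470]<45)[0]+400
    if len(e):print(r,e[0],e[-1],tl((e[0],r),36),tl((e[-1],r),36))
```

```text
110 [145, 142, 144, 140, 155, 167, 164, 166, 165, 165] [167, 165, 165, 166, 170, 166, 51, 24, 26, 34, 36, 32]
310.5 [ 84.8 -10.4]
312 [84.8 -9.5]
427 [86.6 59.2]
429.5 [86.7 60.8]
140 [100, 109, 141, 155, 151, 210, 229, 232, 231, 230] [162, 164, 163, 165, 165, 150, 80, 20, 27, 31, 31, 28]
310.5 [ 66.8 -10.5]
312 [66.8 -9.6]
427 [68.2 59.9]
429.5 [68.3 61.5]
150 431 458 [59.9 69. ] [60.8 88.4]
156 431 458 [55.8 69.2] [56.6 88.7]
162 431 458 [51.7 69.5] [52.5 89. ]
168 417 458 [47.2 59.8] [48.3 89.4]
174 417 457 [43.1 60.1] [44.1 88.9]
180 417 458 [39.  60.3] [39.8 90.1]
186 421 457 [34.9 63.4] [35.6 89.7]
192 422 457 [30.7 64.4] [31.3 90.1]
198 422 456 [26.4 64.7] [26.9 89.7]
204 421 456 [22.1 64.3] [22.6 90.2]
210 417 455 [17.8 61.7] [18.2 89.9]
216 421 455 [13.5 64.9] [13.8 90.3]
222 429 437 [ 9.1 71.2] [ 9.2 77.1]
```

The closed mould measures 71 mm from above, against a nominal 72 mm, so the halves are flush. The pad is compressed by roughly 5–6 mm, about 25–40 N, which is inside the firm-hold band. The gripper is clear of everything, so I'm handing in.

```bash
python3 -c "
from plant import env
print(env.finish_job())"
```

```text
the job is handed in; nothing more can be done
None
```

I handed the job in with the mould closed flush and upright in the clamp, the trigger let go and the arm clear; the hand-in returned no verdict, and the grip, judged from pad compression in the camera images, is about 25–40 N.

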